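Find which way a bottle's twist-lock cap undoes and hold it lifted off

ROBOT

A 7-joint arm with a two-finger parallel gripper is mounted at the origin on a cart in front of the work surface, level with it; the furniture and walls round the work are solid. World frame = base frame: x ahead of the robot, y to its left, z up, the work surface at z = 0. Lengths are in m, angles in degrees, forces in N, time in s.
With the tool pointing down it reaches from about 0.425 to 0.875 m from the base axis. Payload 4.7 kg.
Tool frame: the origin (TCP) lies midway between the tips of the shut fingers; the grasp point (between the pads) lies 19 mm behind it; z points along the fingers, y is the line along which they close (so a half turn about z gives the same grasp; the last joint's range is limited). The gripper opens to 87 mm and grips with 3 to 60 N. Pads are 19 mm wide; open, the fingers measure 117 mm over their backs; the gripper's body (75 mm by 190 mm) begins 51 mm behind the grasp point.
Start: joints at [69.907, 18.392, -4.016, 83.108, 1.295, 78.541, -3.26], TCP at [0.232, -0.607, 0.223] pointing down, gripper open.
Joint ranges: [-163.93, 163.93], [-17.29, 119.83], [-79.2, 71.16], [3.27, 140.29], [-89.18, 269.18], [5.43, 117.66], [-154.24, 154.24]. Speed limits (degrees/s): [147.25, 147.25, 180, 180, 180, 180, 180].

INTERFACE

Orientations are given as [roll, pitch, yaw] about the fixed x, y, z axes, in that order (R = Rz(yaw) Ry(pitch) Rx(roll)).
In Python, from cell import env gives the robot as it stands. The module is installed in compiled form; this text tells all that it offers.
- The arm moves only by the tool step_arm, never from a script. Its argument "rows" is a list of rows, each an object with "angular": the turn, a rotation vector about the tool's x, y, z in units of pi rad (1.0 is pi rad), a list of three; "slide": the shift along the tool's x, y, z in units of 500 mm (1.0 is 500 mm), a list of three; "jaw": the opening, from 0 (shut) to 1 (fully open). A call has 1 to 10 rows; each row shifts and turns the commanded pose from where the row before left it, along the tool's axes as they then stand; what a row does not reach is not made up. A row lasts 1/8 s, in which the tool goes at most 62.5 mm and 10.7 degrees, less where a joint would pass 70% of its speed; a pose out of reach is approached as far as the arm can. A call with a number of a shift or a turn outside -1 to 1 is refused whole. A call with a gripper value outside its range is refused whole. The fingers move at their own pace and stop on an object; "newtons" is the grip in N (left out, the last holds). Time passes only in rows, so rows that do not move let the fingers close. It gives the time, the measured TCP pose, the force, the opening and the grip force at its end, in the units of the state.
- env.get_obs(): the state, without advancing time (a new reading comes with each control period).
- env.read_camera(name): name is "scene" or "top"; returns the picture (400x640x3 uint8, red, green, blue); there is no depth.
- env.camera_info(name): a dict with "fx", "fy", "cx", "cy" (pixels), "k1" (the pictures are not rectified: a ray, as slopes to the right and down, at radius r is drawn at 1 + k1 r^2 times it, then the intrinsics apply), "R" (3x3) and "t" (3): a world point X has camera coordinates R X + t. Camera axes: x right, y down, z forward; pixel columns grow to the right and rows downward; lengths in m; the calibration is good to about 2 mm. A picture is of the moment at which its call begins. camera_info takes no time and is no camera call.
- env.sign_off(): hands the job in; it is judged then, once.
The state is a dict: "time_s": time; "qpos": joint angles; "joint_velocities": joint speeds; "effort": joint torques, N m; "tool_pos": TCP position; "tool_rot": TCP orientation; "force": force on the tool from outside, world axes, zero at the start; "wrist_torque": the same for the moment, N m; "grip_width": finger opening in m; "grasp_force": force on a finger pad.
Only numpy, scipy, OpenCV 4.12 (cv2) and the standard library are available. Lean on these libraries where they do the work, as an engineer would, in place of code of your own. Each camera call takes 0.05 s, during which the arm holds its last target. There are 200 camera calls.

TASK

Take the white twist-lock cap off the amber bottle in the caddy; it undoes either clockwise or anticlockwise, nothing shows which, so try it one way and, if it stops at once, the other, then lift it straight off. Finish while still holding the cap in the gripper, still and upright, at least 5 cm above the amber bottle's mouth. Leave the green bottle's cap on and everything else where it stands.

Things in the scene. Friction and masses are not known exactly. Their poses are not given: they have to be found in the camera images.
- cap_amber: The cap to take off: round ribbed white plastic, 44 mm across, 30.5 mm high, about 40 g, small black mark on top, on the amber bottle. Origin at the centre of its open underside, z up. Any grasp across the diameter will do. It is a twist-lock with two lugs inside; the direction that undoes it changes from start to start and cannot be seen.
- cap_green: Identical white cap on the green bottle; it must stay on. Origin as for cap_amber.
- bottle_amber: Amber glass bottle, 66 mm in diameter, 130 mm to the shoulder of its neck, 148 mm to its mouth, fixed upright in the caddy. Origin at the centre of its underside, z up. The cap's underside sits at z = +132 mm.
- bottle_green: Green glass bottle of the same shape, fixed in the caddy's other place, 110 mm from the amber one; which bottle stands left changes.
- bottle_amber_mouth (a point): Centre of the amber bottle's mouth, 16 mm above the underside of the seated cap. Turned the wrong way, the cap meets a hard stop 0.05 to 0.25 rad from its start; the right way it turns freely to a hard end stop 0.9 to 1.05 rad from its start. Only in the last 0.1 rad before that (ease back about 0.04 to avoid rubbing) does it lift straight off; elsewhere it is caught after 1.5 mm.
- bottle_green_mouth (a point): Centre of the green bottle's mouth, 16 mm above the underside of its seated cap.
- caddy: Oak board 88 x 218 x 12 mm on short feet with a wire gallery 50 mm high, fixed to the worktop, carrying both bottles side by side along its y axis at y = +55 and -55 mm. Origin at the centre of the board's underside.
- garlic_1: Garlic bulb, 48 x 50 x 51 mm, in front of the caddy. Leave it. Origin at its underside.
- matchbox: Blue and brown matchbox lying flat, 36 x 52 x 14 mm, in front of the caddy. Leave it. Origin at its underside.
- spice_jar: Spice jar with a dark lid, 44 mm in diameter, 96 mm high, behind the caddy. Leave it. Origin at its underside.
- mug_teal: Turquoise plastic mug, 86 x 110 x 80 mm with its handle, behind and left of the caddy. Leave it. Origin at its underside.
Mind the look-alikes: they are no part of the job. Leave any red look-alike of the cap_amber alone.

How it is judged:
By the outcome, as a careful person would: the job done as asked, in the order asked, and still so for the second after the job is handed in, while the arm keeps its last pose, push and grip.
It also fails if it takes over 42 s, if anything falls off the work surface, if the arm or the gripper's body presses on something with over 40 N, if the wrist force passes 120 N, or if a joint passes its speed limit or range.

## Working session

There is one attempt and no reset: what is moved stays moved. The work goes in short steps, Python scripts to look and compute and a tool call to move; the robot and the scene stay as the last step left them, time stands still between calls to the robot, and variables do not carry over. Pictures are saved under pics/ and viewed, at most 10 in all, crops included, and the job is handed in when it is done.

Besides the shell and the picture viewer there is one more tool, called after "Call:" as name(argument=value, ...), one argument or row to a line, values as JSON. step_arm: Moves the arm, as the interface text tells. Shifts and turns lie within -1 to 1; 1 stands for 500 mm of shift or pi rad of turn. Its arguments: {"type":"object","properties":{"rows":{"type":"array"},"newtons":{"type":"number"}},"required":["rows"]}

```bash
mkdir -p pics; python3 - <<'E'
from cell import env
import cv2
for n in("scene","top"):
    cv2.imwrite(f"pics/{n}0.png",env.read_camera(n)[:,:,::-1]); print(n,env.camera_info(n))
print(env.get_obs())
E
```

```text
scene {'fx': 491.63858434082135, 'fy': 491.63858434082135, 'cx': 312.3824610570234, 'cy': 200.4865874453277, 'k1': -0.13050849028464862, 'R': array([[-0.77858336, -0.62742767, -0.01193605],
       [-0.33631287,  0.43324241, -0.83617861],
       [ 0.5298128 , -0.64702051, -0.54832733]]), 't': array([0.34646943, 0.3532439 , 0.99726439])}
top {'fx': 367.6161108968127, 'fy': 367.6161108968127, 'cx': 322.74025267963066, 'cy': 193.44884966044398, 'k1': -0.012701962850576301, 'R': array([[ 0.02768547, -0.99833421,  0.05061943],
       [-0.9917404 , -0.03377642, -0.12373412],
       [ 0.12523775, -0.0467757 , -0.99102348]]), 't': array([-0.20430563,  0.54394913,  0.87662389])}
{'time_s': 0.1, 'qpos': array([69.9063058 , 18.43512326, -4.01639352, 83.16828763,  1.29549277,
       78.54227333, -3.26014082]), 'joint_velocities': array([ 0.02273231, -0.16534505,  0.07285007, -0.15383569, -0.06338947,
        0.01637188, -0.06141833]), 'effort': array([-1.14880149e-04, -4.92574453e+01, -4.05749604e-01, -3.13399172e+01,
       -6.42355392e-02,  3.94365995e-02,  8.11435962e-05]), 'tool_pos': array([ 0.23167413, -0.60676779,  0.22156421]), 'tool_rot': array([-1.79899582e+02,  5.76697192e-03,  2.09040777e+01]), 'force': array([-0.14223599,  0.41585437, -0.22421147]), 'wrist_torque': array([-0.03259961, -0.00335202, -0.03277536]), 'grasp_force': 0.0, 'grip_width': 0.08748695229141668}
```

View pics/scene0.png

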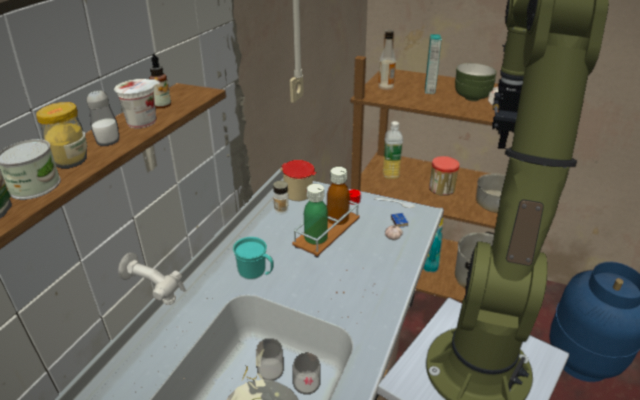

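View pics/top0.png

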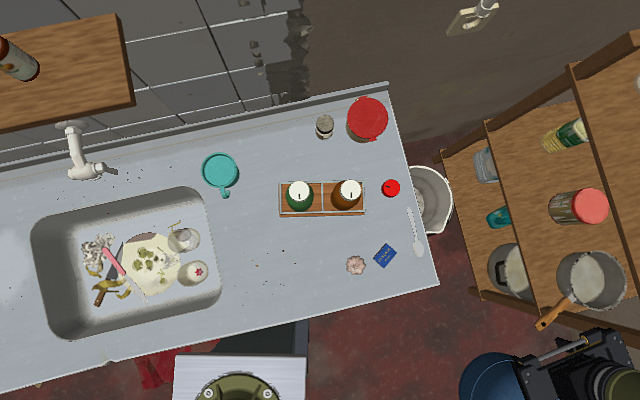

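The scene view has the amber bottle's cap at about (338,174) and the green one's at (317,190). In the top view, amber is at (350,190), on the right, and green at (299,190). A red look-alike stands at (391,188) in the top view. Next I'll triangulate the cap tops.

```bash
cat > h.py <<'E'
from cell import env
import numpy as np, cv2
def ray(n,u,v):
    c=env.camera_info(n); K=np.array([[c['fx'],0,c['cx']],[0,c['fy'],c['cy']],[0,0,1]])
    p=cv2.undistortPoints(np.array([[[u,v]]],float),K,np.array([c['k1'],0,0,0]))[0,0]
    # exact inverse of 1+k1 r^2
    d=c['R'].T@np.array([p[0],p[1],1]); return -c['R'].T@c['t'],d/np.linalg.norm(d)
def plane(n,u,v,z):
    o,d=ray(n,u,v); return o+d*(z-o[2])/d[2]
def tri(a,b):
    (o,d),(p,e)=ray("top",*a),ray("scene",*b)
    s=np.linalg.lstsq(np.c_[d,-e],p-o,rcond=None)[0]
    x,y=o+d*s[0],p+e*s[1]; return (x+y)/2,np.linalg.norm(x-y)
def proj(n,X):
    c=env.camera_info(n); x=c['R']@X+c['t']; q=x[:2]/x[2]; q=q*(1+c['k1']*q@q)
    return q*c['fx']+[c['cx'],c['cy']]
E
python3 - <<'E'
from h import *
I={n:cv2.imread(f"pics/{n}0.png") for n in("top","scene")}
def blobs(n,x0,y0,x1,y1,lo):
    h=cv2.cvtColor(I[n][y0:y1,x0:x1],cv2.COLOR_BGR2HSV)
    m=((h[...,2]>lo)&(h[...,1]<60)).astype(np.uint8)
    k,l,s,c=cv2.connectedComponentsWithStats(m)
    for i in range(1,k):
        if s[i,4]>40: print(n,s[i]+[x0,y0,0,0,0],c[i]+[x0,y0])
for lo in(180,205): blobs("top",275,172,368,213,lo); blobs("scene",300,160,352,210,lo)
a=np.hstack([cv2.resize(I["top"][170:220,275:405],None,fx=4,fy=4,interpolation=2),cv2.resize(I["scene"][160:210,298:353],None,fx=4,fy=4,interpolation=2)])
cv2.imwrite("pics/crop.png",a)
E
```

```text
top [341 179  20  21 301] [350.48172757 188.90697674]
top [289 180  20  21 312] [298.60576923 190.25641026]
top [284 210  81   3  95] [326.13684211 211.45263158]
scene [331 167  15   9  96] [338.02083333 170.65625   ]
scene [307 183  18  10 127] [315.46456693 187.70866142]
top [289 181  20  20 300] [298.58666667 190.27333333]
top [341 180  20  20 291] [350.35051546 189.02405498]
scene [332 167  14   8  80] [337.825  170.3875]
scene [308 184  16   9 102] [314.97058824 187.81372549]
```

View pics/crop.png

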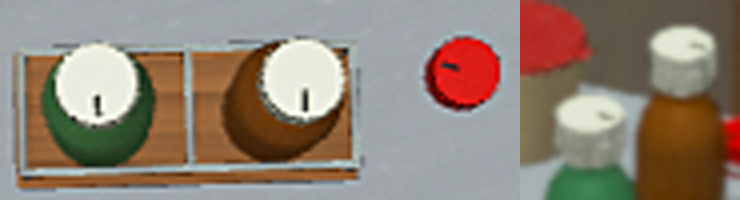

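The crop shows both white caps with black marks, plus the red decoy. The amber cap's top face is centred near (350.6,189) in the top view and (338.9,171) in the scene view.

```bash
python3 - <<'E'
from h import *
A,ea=tri((350.6,189),(338.9,171)); G,eg=tri((298.7,190.2),(315.6,188.6))
print(A,ea,G,eg,np.linalg.norm((A-G)[:2]))
for z in(.175,.18,.185,.19): print(z,plane("top",350.6,189,z),plane("scene",338.9,171,z),plane("top",298.7,190.2,z))
# caddy board corners/feet visible from top; front corner
for p in((391,188),): print(plane("top",*p,.0305))
for n,X in(("top",A),("scene",A)): print(proj(n,A))
E
```

```text
[ 0.54368182 -0.24037302  0.17581114] 0.0013834365302902371 [ 0.53741656 -0.13032621  0.17559394] 0.001194746144018363 0.11022500881514463
0.175 [ 0.54437299 -0.24008973  0.175     ] [ 0.54390261 -0.24186385  0.175     ] [ 0.53799356 -0.1299772   0.175     ]
0.18 [ 0.54366619 -0.23947072  0.18      ] [ 0.53881046 -0.23477756  0.18      ] [ 0.5373281 -0.1300719  0.18     ]
0.185 [ 0.54295938 -0.2388517   0.185     ] [ 0.53371832 -0.22769128  0.185     ] [ 0.53666264 -0.13016661  0.185     ]
0.19 [ 0.54225257 -0.23823269  0.19      ] [ 0.52862617 -0.22060499  0.19      ] [ 0.53599718 -0.13026131  0.19      ]
[ 0.57095321 -0.36120829  0.0305    ]
[350.77453773 189.27463884]
[338.64778423 170.98163262]
```

```bash
python3 - <<'E'
from h import *
for z in(0,.2): print(z,[plane("top",*p,z)[:2].round(3) for p in((445,155),(480,300),(545,320))])
print(proj("top",np.array([.232,-.607,.22])))
y=np.radians(20.9); R=np.array([[np.cos(y),np.sin(y)],[np.sin(y),-np.cos(y)]]) # columns tool x,y
for d in((.068,.187),(.2437,.1795)): print(R.T@np.array(d)/.5)
E
```

```text
0 [array([ 0.67 , -0.515]), array([ 0.293, -0.601]), array([ 0.245, -0.773])]
0.2 [array([ 0.62 , -0.436]), array([ 0.323, -0.505]), array([ 0.285, -0.64 ])]
[536.53779202 350.08154447]
[ 0.26047182 -0.30087611]
[ 0.5834002  -0.16150531]
```

Call:
step_arm(
  rows=[
    {"angular": [0,0,0],"slide": [0.043,-0.05,-0.015],"jaw": 1},
    {"angular": [0,0,0],"slide": [0.043,-0.05,-0.015],"jaw": 1},
    {"angular": [0,0,0],"slide": [0.043,-0.05,-0.015],"jaw": 1},
    {"angular": [0,0,0],"slide": [0.043,-0.05,-0.015],"jaw": 1},
    {"angular": [0,0,0],"slide": [0.043,-0.05,-0.015],"jaw": 1},
    {"angular": [0,0,0],"slide": [0.043,-0.05,-0.015],"jaw": 1},
    {"angular": [0,0,0],"slide": [0,0,0],"jaw": 1},
  ],
)

```text
time_s: 0.98
tool_pos: [0.3007, -0.419, 0.2683]
tool_rot: [179.9, -0.0, 21.2]
force: [0.2, -0.6, 0.1]
grip_width: 0.0869
grasp_force: 0.0
```

Call:
step_arm(
  rows=[
    {"angular": [0,0,0],"slide": [0.058,-0.016,0],"jaw": 1},
    {"angular": [0,0,0],"slide": [0.058,-0.016,0],"jaw": 1},
    {"angular": [0,0,0],"slide": [0.058,-0.016,0],"jaw": 1},
    {"angular": [0,0,0],"slide": [0.058,-0.016,0],"jaw": 1},
    {"angular": [0,0,0],"slide": [0.058,-0.016,0],"jaw": 1},
    {"angular": [0,0,0],"slide": [0.058,-0.016,0],"jaw": 1},
    {"angular": [0,0,0],"slide": [0.058,-0.016,0],"jaw": 1},
    {"angular": [0,0,0],"slide": [0.058,-0.016,0],"jaw": 1},
    {"angular": [0,0,0],"slide": [0.058,-0.016,0],"jaw": 1},
    {"angular": [0,0,0],"slide": [0,0,0],"jaw": 1},
  ],
)

```text
time_s: 2.22
tool_pos: [0.5184, -0.2593, 0.2665]
tool_rot: [-179.9, -0.0, 21.1]
force: [0.2, -0.3, -0.4]
grip_width: 0.0872
grasp_force: 0.0
```

Call:
step_arm(
  rows=[
    {"angular": [0,0,0],"slide": [0.0305,-0.0085,0.03],"jaw": 1},
    {"angular": [0,0,0],"slide": [0.031,-0.0085,0.04],"jaw": 1},
    {"angular": [0,0,0],"slide": [0,0,0.05],"jaw": 1},
    {"angular": [0,0,0],"slide": [0,0,0.02],"jaw": 1},
    {"angular": [0,0,0],"slide": [0,0,0],"jaw": 1},
  ],
)

```text
time_s: 2.85
tool_pos: [0.542, -0.2417, 0.1962]
tool_rot: [-179.9, 0.1, 20.9]
force: [0.2, 0.3, 0.6]
grip_width: 0.0872
grasp_force: 0.0
```

```bash
python3 - <<'E'
from h import *
o=env.get_obs(); print(o['tool_pos'],o['tool_rot'],o['qpos'],o['force'],o['wrist_torque'])
a,b=env.read_camera("top"),env.read_camera("scene")
print(proj("top",o['tool_pos']),proj("scene",o['tool_pos']))
f=lambda i:cv2.resize(i[:,:,::-1],None,fx=4,fy=4,interpolation=2)
cv2.imwrite("pics/c2.png",np.hstack([f(a[150:240,280:400]),f(b[120:210,300:370])]))
E
```

```text
[ 0.5420497  -0.2417327   0.19619766] [-1.79910766e+02  9.36736008e-02  2.08826271e+01] [ 42.22895666  14.01201888 -24.33355874  92.80654023   5.93017562
  74.59188429 -52.17253585] [0.16742388 0.31510833 0.64059077] [0.03183126 0.00307793 0.0057383 ]
[352.65505618 188.74894674] [339.55351967 164.44850311]
```

View pics/c2.png

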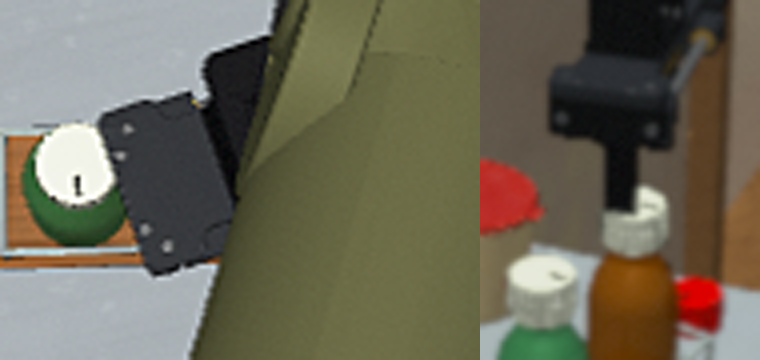

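The picture shows the near finger beside the amber cap, its tip just above the cap top, with the green cap clear. I'll descend and close.

Call:
step_arm(
  rows=[
    {"angular": [0,0,0],"slide": [0.005,-0.001,0.03],"jaw": 1},
    {"angular": [0,0,0],"slide": [0,0,0.03],"jaw": 1},
    {"angular": [0,0,0],"slide": [0,0,0.02],"jaw": 1},
    {"angular": [0,0,0],"slide": [0,0,0.008],"jaw": 1},
    {"angular": [0,0,0],"slide": [0,0,0],"jaw": 1},
  ],
)

```text
time_s: 3.58
tool_pos: [0.5447, -0.2404, 0.1532]
tool_rot: [-180.0, 0.0, 20.9]
force: [0.5, -0.5, 0.7]
grip_width: 0.087
grasp_force: 0.0
```

Call:
step_arm(
  rows=[
    {"angular": [0,0,0],"slide": [0,0,0],"jaw": 0.6},
    {"angular": [0,0,0],"slide": [0,0,0],"jaw": 0.5},
    {"angular": [0,0,0],"slide": [0,0,0],"jaw": 0.45},
    {"angular": [0,0,0],"slide": [0,0,0],"jaw": 0.4},
    {"angular": [0,0,0],"slide": [0,0,0],"jaw": 0.4},
    {"angular": [0,0,0],"slide": [0,0,0],"jaw": 0.4},
  ],
  newtons=15,
)

```text
time_s: 4.32
tool_pos: [0.5449, -0.2405, 0.1536]
tool_rot: [180.0, 0.0, 20.9]
force: [0.1, 0.4, 0.2]
grip_width: 0.0433
grasp_force: 15.0
```

Call:
step_arm(
  rows=[
    {"angular": [0,0,0],"slide": [0,0,0],"jaw": 0.3},
    {"angular": [0,0,0],"slide": [0,0,0],"jaw": 0.3},
    {"angular": [0,0,0.01],"slide": [0,0,0],"jaw": 0.3},
    {"angular": [0,0,0.01],"slide": [0,0,0],"jaw": 0.3},
    {"angular": [0,0,0.01],"slide": [0,0,0],"jaw": 0.3},
    {"angular": [0,0,0],"slide": [0,0,0],"jaw": 0.3},
  ],
  newtons=40,
)

```text
time_s: 5.08
tool_pos: [0.5449, -0.2404, 0.1536]
tool_rot: [180.0, -0.0, 15.5]
force: [-0.1, -0.7, -0.3]
grip_width: 0.0427
grasp_force: 40.0
```

```bash
python3 -c "
from cell import env
o=env.get_obs(); print(o['tool_pos'],o['tool_rot'],o['force'],o['wrist_torque'],o['qpos'][6])"
```

```text
[ 0.54492505 -0.24044916  0.15359912] [ 1.79989552e+02 -3.84444603e-03  1.54781910e+01] [-0.13637699 -0.68258105 -0.28604059] [ 0.02646469 -0.02456277 -0.01543848] -58.336641339202
```

No torque after 0.094 rad clockwise. I'll continue in small steps.

Call:
step_arm(
  rows=[
    {"angular": [0,0,0.01],"slide": [0,0,0],"jaw": 0.3},
    {"angular": [0,0,0.01],"slide": [0,0,0],"jaw": 0.3},
    {"angular": [0,0,0.01],"slide": [0,0,0],"jaw": 0.3},
  ],
)

```text
time_s: 5.45
tool_pos: [0.5449, -0.2405, 0.1536]
tool_rot: [180.0, -0.0, 10.0]
force: [-0.3, 0.1, 2.0]
grip_width: 0.0428
grasp_force: 40.0
```

```bash
python3 -c "
from cell import env
o=env.get_obs(); print(o['tool_rot'],o['force'],o['wrist_torque'],o['qpos'][6])"
```

```text
[ 1.79991779e+02 -1.76362591e-03  9.98342016e+00] [-0.28178167  0.05269728  1.99255239] [0.07408515 0.01822099 0.00129879] -63.669871238100136
```

Call:
step_arm(
  rows=[
    {"angular": [0,0,0.01],"slide": [0,0,0],"jaw": 0.3},
    {"angular": [0,0,0.01],"slide": [0,0,0],"jaw": 0.3},
  ],
)

```text
time_s: 5.7
tool_pos: [0.5449, -0.2405, 0.1536]
tool_rot: [180.0, 0.0, 6.4]
force: [0.2, -0.2, 1.1]
grip_width: 0.0427
grasp_force: 40.0
```

```bash
python3 -c "
from cell import env
o=env.get_obs(); print(o['tool_rot'],o['force'],o['wrist_torque'],o['qpos'][6])"
```

```text
[1.79993377e+02 3.16691828e-04 6.38103224e+00] [ 0.22652641 -0.15222691  1.05154625] [ 0.02232588  0.00699902 -0.02246933] -67.1656954893887
```

Past 0.25 rad with no torque, so clockwise is the way it undoes.

Call:
step_arm(
  rows=[
    {"angular": [0,0,0.02],"slide": [0,0,0],"jaw": 0.3},
    {"angular": [0,0,0.02],"slide": [0,0,0],"jaw": 0.3},
    {"angular": [0,0,0.02],"slide": [0,0,0],"jaw": 0.3},
    {"angular": [0,0,0.02],"slide": [0,0,0],"jaw": 0.3},
    {"angular": [0,0,0.02],"slide": [0,0,0],"jaw": 0.3},
    {"angular": [0,0,0.02],"slide": [0,0,0],"jaw": 0.3},
    {"angular": [0,0,0.02],"slide": [0,0,0],"jaw": 0.3},
    {"angular": [0,0,0.02],"slide": [0,0,0],"jaw": 0.3},
    {"angular": [0,0,0.02],"slide": [0,0,0],"jaw": 0.3},
    {"angular": [0,0,0],"slide": [0,0,0],"jaw": 0.3},
  ],
)

```text
time_s: 6.95
tool_pos: [0.5449, -0.2405, 0.1536]
tool_rot: [180.0, -0.0, -25.9]
force: [0.1, -0.2, 0.4]
grip_width: 0.0429
grasp_force: 40.0
```

```bash
python3 -c "
from cell import env
o=env.get_obs(); print(o['tool_rot'],o['force'],o['wrist_torque'],o['qpos'][6])"
```

```text
[ 1.79991534e+02 -3.58158548e-03 -2.59027306e+01] [ 0.09510421 -0.23326593  0.41130896] [0.05518556 0.03692151 0.03221206] -98.55121628448768
```

Call:
step_arm(
  rows=[
    {"angular": [0,0,0.01],"slide": [0,0,0],"jaw": 0.3},
    {"angular": [0,0,0.01],"slide": [0,0,0],"jaw": 0.3},
    {"angular": [0,0,0.01],"slide": [0,0,0],"jaw": 0.3},
  ],
)

```text
time_s: 7.32
tool_pos: [0.5449, -0.2404, 0.1536]
tool_rot: [180.0, -0.0, -31.4]
force: [-0.5, 0.1, 1.9]
grip_width: 0.0428
grasp_force: 40.0
```

```bash
python3 -c "
from cell import env
o=env.get_obs(); print(o['tool_rot'],o['force'],o['wrist_torque'],o['qpos'][6])"
```

```text
[ 1.79997381e+02 -1.59926045e-03 -3.14123284e+01] [-0.52388825  0.10450896  1.89955138] [ 0.11506906 -0.01611782  0.03484837] -103.91443404706878
```

Call:
step_arm(
  rows=[
    {"angular": [0,0,0.01],"slide": [0,0,0],"jaw": 0.3},
    {"angular": [0,0,0.005],"slide": [0,0,0],"jaw": 0.3},
    {"angular": [0,0,0],"slide": [0,0,0],"jaw": 0.3},
  ],
)

```text
time_s: 7.7
tool_pos: [0.5449, -0.2405, 0.1536]
tool_rot: [180.0, -0.0, -34.0]
force: [-0.0, 0.3, -0.0]
grip_width: 0.0425
grasp_force: 40.0
```

```bash
python3 -c "
from cell import env
o=env.get_obs(); print(o['tool_rot'],o['force'],o['wrist_torque'],o['qpos'][6])"
```

```text
[ 1.79997160e+02 -1.12057284e-02 -3.40060674e+01] [-0.01852949  0.27447709 -0.01374016] [ 0.09289188  0.00671589 -0.01852263] -106.43934709070798
```

Call:
step_arm(
  rows=[
    {"angular": [0,0,0.01],"slide": [0,0,0],"jaw": 0.3},
    {"angular": [0,0,0.005],"slide": [0,0,0],"jaw": 0.3},
    {"angular": [0,0,0],"slide": [0,0,0],"jaw": 0.3},
  ],
)

```text
time_s: 8.07
tool_pos: [0.5451, -0.2403, 0.1536]
tool_rot: [-180.0, -0.0, -36.7]
force: [0.6, 0.9, 0.2]
grip_width: 0.0425
grasp_force: 40.0
```

```bash
python3 -c "
from cell import env
o=env.get_obs(); print(o['tool_rot'],o['force'],o['wrist_torque'],o['qpos'][6])"
```

```text
[-1.79986850e+02 -2.44053362e-02 -3.66919855e+01] [0.60809123 0.86003833 0.1896545 ] [ 0.16776121 -0.28948961  0.07526905] -109.06758681487332
```

Call:
step_arm(
  rows=[
    {"angular": [0,0,0.006],"slide": [0,0,0],"jaw": 0.3},
    {"angular": [0,0,0],"slide": [0,0,0],"jaw": 0.3},
  ],
)

```text
time_s: 8.32
tool_pos: [0.5451, -0.2403, 0.1536]
tool_rot: [-180.0, -0.0, -37.8]
force: [1.9, 0.0, 0.4]
grip_width: 0.043
grasp_force: 40.0
```

```bash
python3 -c "
from cell import env
o=env.get_obs(); print(o['tool_rot'],o['force'],o['wrist_torque'],o['qpos'][6])"
```

```text
[-1.79983180e+02 -2.27228136e-02 -3.77755297e+01] [1.94943746 0.03902798 0.43501165] [ 0.21679176 -0.35709163  0.06195161] -110.1219240251304
```

Call:
step_arm(
  rows=[
    {"angular": [0,0,0.006],"slide": [0,0,0],"jaw": 0.3},
    {"angular": [0,0,0.006],"slide": [0,0,0],"jaw": 0.3},
    {"angular": [0,0,0],"slide": [0,0,0],"jaw": 0.3},
  ],
)

```text
time_s: 8.7
tool_pos: [0.5452, -0.2403, 0.1536]
tool_rot: [-180.0, -0.0, -39.9]
force: [2.2, 1.0, -0.1]
grip_width: 0.0427
grasp_force: 40.0
```

```bash
python3 -c "
from cell import env
o=env.get_obs(); print(o['tool_rot'],o['force'],o['wrist_torque'],o['qpos'][6])"
```

```text
[-1.79986397e+02 -2.53727675e-02 -3.99182615e+01] [ 2.24853457  1.01458958 -0.11388152] [ 0.24323472 -0.52625095  0.45173185] -112.2166313206219
```

Torque has built up to 0.45 N m, so the cap is at the end stop. I'll ease back about 0.05 rad and lift gently.

Call:
step_arm(
  rows=[
    {"angular": [0,0,-0.008],"slide": [0,0,0],"jaw": 0.3},
    {"angular": [0,0,-0.008],"slide": [0,0,0],"jaw": 0.3},
    {"angular": [0,0,0],"slide": [0,0,-0.002],"jaw": 0.3},
    {"angular": [0,0,0],"slide": [0,0,-0.002],"jaw": 0.3},
    {"angular": [0,0,0],"slide": [0,0,-0.002],"jaw": 0.3},
    {"angular": [0,0,0],"slide": [0,0,0],"jaw": 0.3},
  ],
)

```text
time_s: 9.45
tool_pos: [0.5449, -0.2407, 0.1566]
tool_rot: [180.0, -0.0, -37.1]
force: [4.8, -0.0, -3.2]
grip_width: 0.043
grasp_force: 40.0
```

```bash
python3 -c "
from cell import env
o=env.get_obs(); print(o['tool_rot'],o['force'],o['wrist_torque'],o['qpos'][6])"
```

```text
[ 1.79989001e+02 -2.18069640e-02 -3.70739947e+01] [ 4.79676597 -0.02858757 -3.15392479] [ 0.02322092 -1.02842691  0.10381857] -109.37689411643885
```

Call:
step_arm(
  rows=[
    {"angular": [0,0,0],"slide": [0,0,-0.003],"jaw": 0.3},
    {"angular": [0,0,0],"slide": [0,0,-0.003],"jaw": 0.3},
    {"angular": [0,0,0],"slide": [0,0,0],"jaw": 0.3},
  ],
)

```text
time_s: 9.82
tool_pos: [0.5449, -0.2407, 0.16]
tool_rot: [180.0, -0.0, -37.1]
force: [4.2, -0.7, -2.1]
grip_width: 0.0425
grasp_force: 40.0
```

```bash
python3 -c "
from cell import env
o=env.get_obs(); print(o['tool_rot'],o['force'],o['wrist_torque'],o['qpos'][6])"
```

```text
[ 1.79985725e+02 -3.27716895e-02 -3.70628426e+01] [ 4.22637289 -0.67778972 -2.13148643] [-0.05231899 -0.93776909  0.06427173] -109.33883971863301
```

Call:
step_arm(
  rows=[
    {"angular": [0,0,0],"slide": [0,0,-0.005],"jaw": 0.3},
    {"angular": [0,0,0],"slide": [0,0,-0.008],"jaw": 0.3},
    {"angular": [0,0,0],"slide": [0,0,-0.01],"jaw": 0.3},
    {"angular": [0,0,0],"slide": [0,0,-0.015],"jaw": 0.3},
    {"angular": [0,0,0],"slide": [0,0,-0.03],"jaw": 0.3},
    {"angular": [0,0,0],"slide": [0,0,-0.04],"jaw": 0.3},
    {"angular": [0,0,0],"slide": [0,0,-0.04],"jaw": 0.3},
    {"angular": [0,0,0],"slide": [0,0,-0.03],"jaw": 0.3},
    {"angular": [0,0,0],"slide": [0,0,-0.01],"jaw": 0.3},
    {"angular": [0,0,0],"slide": [0,0,0],"jaw": 0.3},
  ],
)

```text
time_s: 11.08
tool_pos: [0.5448, -0.2404, 0.2536]
tool_rot: [180.0, -0.0, -37.1]
force: [0.0, 0.7, -0.6]
grip_width: 0.043
grasp_force: 40.0
```

```bash
python3 - <<'E'
from h import *
o=env.get_obs(); print(o['tool_pos'],o['force'],o['wrist_torque'],np.abs(o['joint_velocities']).max())
b=env.read_camera("scene")
cv2.imwrite("pics/c3.png",cv2.resize(b[100:220,270:390,::-1],None,fx=4,fy=4,interpolation=2))
E
```

```text
[ 0.54478129 -0.24042291  0.25364437] [ 0.03161975  0.71979997 -0.59956622] [ 0.05027267  0.06446835 -0.01305353] 0.9835077605372226
```

View pics/c3.png

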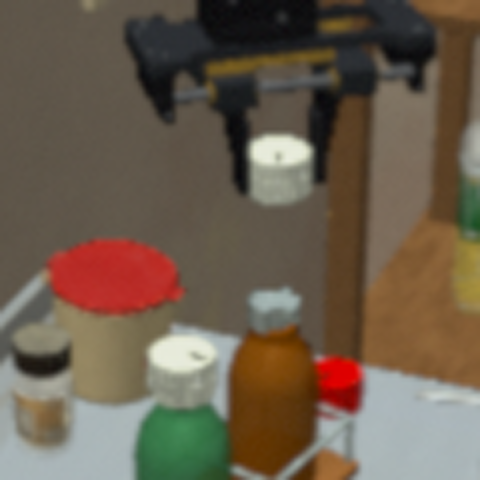

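The picture shows the cap upright between the fingers, about 80 mm above the amber bottle's bare mouth. The green cap is still on.

Call:
step_arm(
  rows=[
    {"angular": [0,0,0],"slide": [0,0,0],"jaw": 0.3},
    {"angular": [0,0,0],"slide": [0,0,0],"jaw": 0.3},
    {"angular": [0,0,0],"slide": [0,0,0],"jaw": 0.3},
  ],
)

```text
time_s: 11.5
tool_pos: [0.5447, -0.2404, 0.2532]
tool_rot: [180.0, 0.0, -37.1]
force: [0.3, -0.1, -0.2]
grip_width: 0.0426
grasp_force: 40.0
```

```bash
python3 -c "
from cell import env
print(env.sign_off())"
```

```text
the job is handed in; nothing more can be done
None
```

The amber bottle's cap came undone clockwise and is held upright and still about 8 cm above the mouth; the green cap is still on, I saw nothing else disturbed, and I handed the job in at 11.5 s (no verdict was returned).

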